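# Switch the bench power box over with its push-lock keys

## Robot

A 7-joint arm with a two-finger parallel gripper is mounted at the origin on a cart in front of the work surface, level with it; the furniture and walls round the work are solid. World frame = base frame: x ahead of the robot, y to its left, z up, the work surface at z = 0. Lengths are in m, angles in rad, forces in N, time in s.
With the tool pointing down it reaches from about 0.4 to 0.925 m from the base axis. Payload 5.6 kg.
Tool frame: the origin (TCP) lies at the very end of the fingers, on their centre line; the grasp point (between the pads) lies bot.pinch_z behind it (bot.pinch_z is the distance from the TCP to the grasp point, in m); z points along the fingers, y is the line along which they close (so a half turn about z gives the same grasp; the last joint's range is limited). The gripper opens to 85 mm and grips with 20 to 120 N. Pads are 22 mm wide; open, the fingers measure 114 mm over their backs; the gripper's body (76 mm by 85 mm) begins 54 mm behind the grasp point. The pads swing forward as they close: fully open they stand 13 mm farther back than shut.
Start: joints at [-1.153, 0.468, -0.012, 1.603, 0.006, 1.071, -0.056], TCP at [0.289, 0.582, 0.231] pointing down, gripper open.
Joint ranges: [-2.53, 2.53], [-0.31, 2.02], [-1.57, 1.55], [0.28, 2.44], [-1.29, 4.43], [0.15, 1.84], [-2.92, 2.92]. Speed limits (rad/s): [2.57, 2.57, 3.14, 3.14, 3.14, 3.14, 3.14].

## Interface

Orientations are given as a unit quaternion [x, y, z, w].
In Python, from cell import bot, cams, spotter gives the robot as it stands.
- The arm moves only by the tool arm_command, never from a script. Its argument "motion" is a list that holds one entry, the list of rows, each a list of 7 numbers: the turn, a rotation vector about the world's x, y, z in rad, then the shift along the world's x, y, z in m, then the opening, from 0 (shut) to 1 (fully open). A call has 1 to 5 rows; each row shifts and turns the commanded pose from where the row before left it; what a row does not reach is not made up. A row lasts 1/8 s, in which the tool goes at most 62.5 mm and 10.7 degrees, less where a joint would pass 70% of its speed; a pose out of reach is approached as far as the arm can. A call is refused whole if a number of a shift passes 0.0625 or a number of a turn 0.188, either way. A call with a gripper value outside its range is refused whole. The fingers move at their own pace and stop on an object; the grip force is fixed at half the most. Time passes only in rows, so rows that do not move let the fingers close. It gives the time, the measured TCP pose, the force, the opening and the grip force at its end, in the units of the state.
- bot.state(): the state, without advancing time (a new reading comes with each control period).
- cams.read_camera(name): name is "side" or "top" or "wrist"; returns a dict with "img" (420x560x3 uint8, blue, green, red), "range_z" (420x560 float32, m along the optical axis (not along the pixel's ray), 0 where there is no reading), "intrinsics" (3x3 intrinsics, pixels), "R" (3x3) and "t" (3): a world point X has camera coordinates R X + t. Camera axes: x right, y down, z forward; pixel columns grow to the right and rows downward; lengths in m; the calibration is good to about 2 mm. A picture is of the moment at which its call begins.
- bot.sign_off(): hands the job in; it is judged then, once.
Trained networks look in the newest picture that a camera, given by its name, has taken for a name from the list of things; names that differ only in an ending like _2 or _b are one class to them, and where a whole thing is asked for, a point or a joint stands for the part that bears it (a point fixed in the world has none). Each returns a list of dicts, best first, with "confidence" (0 to 1); they miss things now and then, are a little off and sometimes report something else, mostly with a low value. They report only what shows in the picture. A call takes as long as a camera call.
- spotter.outline_of(camera, label): "pixels" (420x560 bool, what is visible of it) and "extent" ([left, top, width, height] in pixels, round what is visible of it).
The state is a dict: "t": time; "q": joint angles; "joint_velocities": joint speeds; "joint_efforts": joint torques, N m; "eef_pos": TCP position; "eef_rot": TCP orientation; "ft_force": force on the tool from outside, world axes, zero at the start; "moment": the same for the moment, N m; "width": opening from 0.0 (shut) to 1.0 (fully open); "gripper_force": force on a finger pad.
Only numpy, scipy, OpenCV 4.12 (cv2) and the standard library are available. Lean on these libraries where they do the work, as an engineer would, in place of code of your own. Each camera call takes 0.05 s, during which the arm holds its last target. There are 200 camera calls.

## Task

One of the two round push-lock keys on the bench power box was left locked in: click it once more so that it springs back out. Only after that, click the square key so that it stays locked in. Leave the other round key alone.

Things in the scene. Friction and masses are not known exactly. Their poses are not given: they have to be found in the camera images.
- power_box: Fixed aluminium box, 76 (x) by 200 (y) by 45 mm high; origin: centre of its underside, z up. Three push-lock keys stand in a row on its top at y = -60, 0, +60 mm, in varying order, each in a black ring (40 mm wide, 3 mm high). Pressed to its stop (13.5 mm below out), held 0.1 s and let go, a key changes between out and locked in; less than 10 mm changes nothing.
- round_key_1_top (a point): Centre of the top face of one round key, a grey cap of 26 mm diameter; moves with it. At the start exactly one of the two round keys is locked in, 7 mm lower than the others. Height above the desk of any key's top: out 63 mm, locked in 56 mm, at the bottom stop 49.5 mm (1.5 mm above its ring).
- round_key_2_top (a point): Centre of the top face of the other round key, the same grey cap of 26 mm diameter; moves with it. Any key's spring pushes back with about 2 N when out and 3.5 N near the stop, which is firm; when the push meets 7 N it is at the stop.
- square_key_top (a point): Centre of the top face of the only square key, a grey cap 27 by 27 mm; moves with it. It is out at the start.

How it is judged:
By the outcome, as a careful person would: the job done as asked, in the order asked, and still so for the second after the job is handed in, with the robot touching nothing.
It also fails if it takes over 29 s, if anything falls off the work surface, if the arm or the gripper's body presses on something with over 40 N, if the wrist force passes 120 N, or if a joint passes its speed limit or range.

## Working session

There is one attempt and no reset: what is moved stays moved. The work goes in short steps, Python scripts to look and compute and a tool call to move; the robot and the scene stay as the last step left them, time stands still between calls to the robot, and variables do not carry over. Pictures are saved under pics/ and viewed, at most 10 in all, crops included, and the job is handed in when it is done.

Besides the shell and the picture viewer there is one more tool, called after "Emit:" as a command line: name --argument value ..., lists and objects as JSON in quotes. arm_command: Moves the arm, as the interface text tells. Its arguments: {"type":"object","properties":{"motion":{"type":"array","items":{"type":"array","items":{"type":"array","items":{"type":"number"}}}}},"required":["motion"]}

```bash
mkdir -p pics
cat > h.py <<'E'
import numpy as np, cv2
from cell import bot, cams, spotter
def pts(d, mask):
    m = mask & (d["range_z"]>0); v,u=np.nonzero(m); z=d["range_z"][m]
    K=d["intrinsics"]; c=np.stack([(u-K[0,2])/K[0,0]*z,(v-K[1,2])/K[1,1]*z,z],1)
    return (c-d["t"])@d["R"]
E
python3 - <<'E'
from h import *
ims=[]
for c in ["top","side"]:
    d=cams.read_camera(c); ims.append(d["img"]); np.savez(c,**d)
    for l in ["power_box","round_key_1_top","square_key_top"]:
        for o in spotter.outline_of(c,l):
            p=pts(d,o["pixels"])
            print(c,l,round(o["confidence"],2),o["extent"],len(p), *( [np.median(p,0).round(4),np.percentile(p,[2,98],axis=0).round(3).tolist()] if len(p) else []))
cv2.imwrite("pics/a.png",cv2.resize(np.hstack(ims),(800,300)))
s=bot.state();print(s["t"],s["eef_pos"],s["eef_rot"],s["ft_force"],bot.pinch_z)
E
```

```text
top power_box 0.58 [288.8, 160.0, 96.5, 85.0] 2964 [0.5429 0.1258 0.0439] [[0.47, 0.039, 0.017], [0.624, 0.213, 0.047]]
top round_key_1_top 0.43 [329.3, 194.7, 13.1, 10.8] 125 [0.549  0.1249 0.0554] [[0.537, 0.113, 0.047], [0.561, 0.135, 0.059]]
top square_key_top 0.67 [302.9, 171.4, 21.5, 20.2] 184 [0.5855 0.1715 0.062 ] [[0.572, 0.157, 0.052], [0.6, 0.187, 0.065]]
side power_box 0.92 [193.9, 178.3, 65.1, 87.1] 2518 [0.5776 0.1503 0.0435] [[0.478, 0.043, 0.007], [0.638, 0.223, 0.047]]
side round_key_1_top 0.58 [216.7, 203.2, 9.2, 11.5] 100 [0.5547 0.1283 0.0548] [[0.541, 0.117, 0.049], [0.564, 0.139, 0.057]]
side square_key_top 0.53 [226.1, 220.0, 19.1, 10.7] 196 [0.5916 0.1763 0.0615] [[0.574, 0.158, 0.049], [0.605, 0.191, 0.064]]
0.4 [0.28904937 0.58208919 0.23111268] [ 2.28390203e-01  9.73569664e-01 -1.56690946e-04  1.09390520e-06] [ 0.01441251 -0.732014    0.0412006 ] 0.0187
```

View pics/a.png

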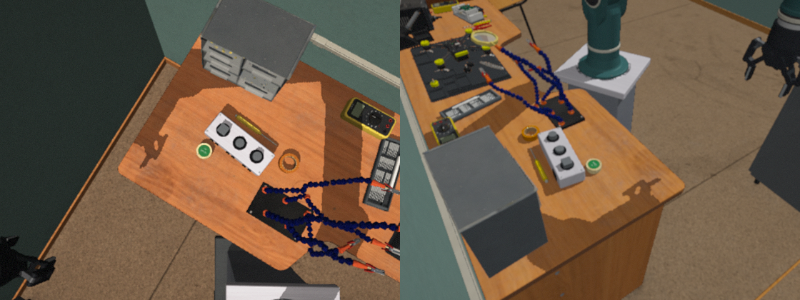

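The overview shows the white box at about (240,140) in the top view, with three keys in a row. I'll zoom in and measure the height of each key.

Run:
```python
from h import *
ims=[]
for c,(u,v) in dict(top=(337,200),side=(226,220)).items():
    d=dict(np.load(c+".npz")); ims.append(cv2.resize(d["img"][v-50:v+50,u-60:u+60],(400,333),interpolation=cv2.INTER_CUBIC))
    p=pts(d,np.ones((420,560),bool))
    p=p[(abs(p[:,0]-.55)<.13)&(abs(p[:,1]-.13)<.13)]
    b=p[(p[:,2]>.041)&(p[:,2]<.0475)]
    r=cv2.minAreaRect(b[:,:2].astype(np.float32)*1000); print(c,"box",r, np.median(b[:,2]))
    k=p[(p[:,2]>.0515)&(p[:,2]<.075)]
    n,l,cen=cv2.kmeans(k[:,:2].astype(np.float32),3,None,(3,50,1e-5),10,2)
    for i in np.argsort(cen[:,0]):
        q=k[l[:,0]==i]; zt=np.percentile(q[:,2],75); q2=q[abs(q[:,2]-zt)<.0025]
        print(len(q),q2.mean(0).round(4),np.median(q2[:,2]).round(4),((q2.max(0)+q2.min(0))/2).round(4))
cv2.imwrite("pics/b.png",np.hstack(ims))
```

```text
top box ((525.0787353515625, 97.07371520996094), (274.66064453125, 81.3848648071289), 49.400211334228516) 0.0441646657029484
136 [0.5119 0.0783 0.0622] 0.062 [0.5127 0.0785 0.0625]
138 [0.5493 0.1248 0.0559] 0.0558 [0.5489 0.125  0.0564]
193 [0.5866 0.172  0.0624] 0.0623 [0.5866 0.1724 0.063 ]
side box ((527.337890625, 99.075927734375), (278.3080139160156, 83.97241973876953), 48.8822135925293) 0.04416660778161822
115 [0.5155 0.0807 0.0619] 0.062 [0.5153 0.0808 0.0621]
98 [0.5523 0.1279 0.0553] 0.0553 [0.5528 0.1276 0.0556]
197 [0.5896 0.1749 0.0619] 0.0619 [0.5896 0.175  0.0621]
```

View pics/b.png

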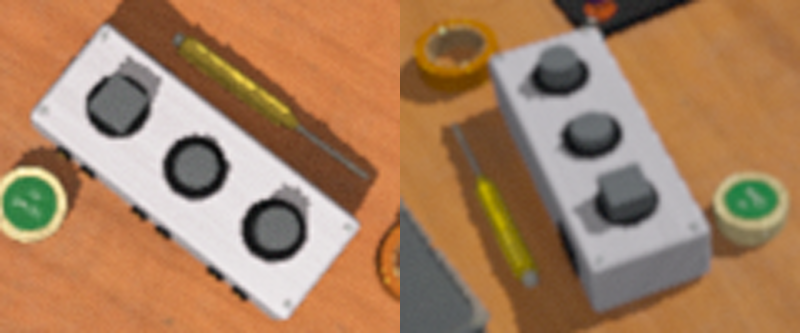

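Both views agree. The middle round key at about (0.551, 0.1265) is 7 mm low (z 0.0555), so it's the locked one. The square key is at about (0.588, 0.1735) and is out, and so is the other round key at (0.514, 0.0795). I'll move above the middle key with the fingers shut.

Emit:
arm_command --motion '[[[0,0,0,0.026,-0.045,0,0],[0,0,0,0.026,-0.045,0,0],[0,0,0,0.026,-0.045,0,0],[0,0,0,0.026,-0.045,0,0],[0,0,0,0.026,-0.045,0,0]]]'

```text
t: 1.02
eef_pos: [0.4199, 0.3557, 0.2315]
eef_rot: [0.228, 0.974, 0.0, 0.0]
ft_force: [1.0, -0.0, 0.2]
width: 0.001
gripper_force: 0.0
```

Emit:
arm_command --motion '[[[0,0,0,0.026,-0.045,0,0],[0,0,0,0.026,-0.045,0,0],[0,0,0,0.026,-0.045,-0.03,0],[0,0,0,0.026,-0.045,-0.03,0],[0,0,0,0.026,-0.045,-0.04,0]]]'

```text
t: 1.65
eef_pos: [0.5494, 0.1331, 0.1332]
eef_rot: [0.228, 0.974, 0.001, 0.001]
ft_force: [-0.1, 0.6, 0.4]
width: 0.002
gripper_force: 0.0
```

Emit:
arm_command --motion '[[[0,0,0,0,0,0,0],[0,0,0,0,0,0,0]]]'

```text
t: 1.9
eef_pos: [0.5478, 0.1349, 0.1332]
eef_rot: [0.228, 0.974, 0.0, -0.0]
ft_force: [0.5, 0.8, -0.2]
width: -0.001
gripper_force: 0.0
```

Emit:
arm_command --motion '[[[0,0,0,0.003,-0.0085,-0.03,0],[0,0,0,0,0,-0.03,0],[0,0,0,0,0,-0.012,0],[0,0,0,0,0,0,0]]]'

```text
t: 2.4
eef_pos: [0.5506, 0.1271, 0.0614]
eef_rot: [0.227, 0.974, 0.0, -0.0]
ft_force: [0.1, -0.1, 0.3]
width: -0.004
gripper_force: 0.0
```

Run:
```python
from h import *
a=cams.read_camera("side")["img"][170:270,166:286];b=cams.read_camera("top")["img"][150:250,277:397]
cv2.imwrite("pics/c.png",np.hstack([cv2.resize(i,(400,333),interpolation=2) for i in (b,a)]))
```

```text
(no output)
```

View pics/c.png

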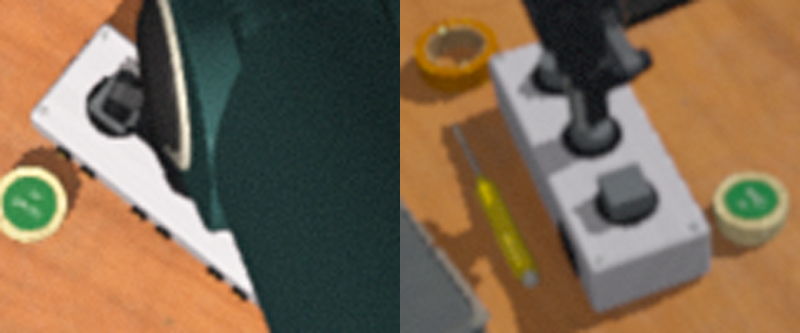

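The side view shows the fingertips just above the middle key (590,130), with the neighbouring keys clear. Next I press.

Emit:
arm_command --motion '[[[0,0,0,0,0,-0.006,0],[0,0,0,0,0,-0.005,0],[0,0,0,0,0,0,0]]]'

```text
t: 2.88
eef_pos: [0.5519, 0.1264, 0.0506]
eef_rot: [0.228, 0.974, 0.001, 0.001]
ft_force: [2.4, 1.2, 3.5]
width: 0.001
gripper_force: 1.7
```

Emit:
arm_command --motion '[[[0,0,0,0,0,-0.002,0],[0,0,0,0,0,0,0]]]'

```text
t: 3.12
eef_pos: [0.552, 0.1264, 0.0495]
eef_rot: [0.228, 0.974, 0.001, 0.001]
ft_force: [-0.7, 1.1, 11.3]
width: -0.002
gripper_force: 5.6
```

The push reads 11 N, so the key is at its stop. I'll hold briefly, then retract and check.

Emit:
arm_command --motion '[[[0,0,0,0,0,0,0],[0,0,0,0,0,0.02,0],[0,0,0,0,0,0.03,0],[0,0,0,0.018,0.0235,0,0],[0,0,0,0.018,0.0235,0,0]]]'

```text
t: 3.75
eef_pos: [0.5867, 0.1726, 0.0982]
eef_rot: [0.229, 0.973, -0.0, -0.0]
ft_force: [0.3, -1.3, 1.2]
width: -0.003
gripper_force: 0.0
```

Emit:
arm_command --motion '[[[0,0,0,0,0,0,0],[0,0,0,0,0,0,0]]]'

```text
t: 4.0
eef_pos: [0.5857, 0.1717, 0.0973]
eef_rot: [0.229, 0.974, -0.001, -0.001]
ft_force: [-0.2, 0.1, 0.2]
width: -0.0
gripper_force: 0.0
```

```bash
cat > m.py <<'E'
from h import *
d=cams.read_camera("side"); p=pts(d,np.ones((420,560),bool))
for n,c in dict(other=(.5155,.0805),mid=(.5525,.1275),sq=(.5895,.175)).items():
    q=p[(np.hypot(*(p[:,:2]-c).T)<.009)&(p[:,2]<.07)]; print(n,len(q),np.median(q[:,2]) if len(q) else 0)
import sys
a=d["img"][170:270,166:286];cv2.imwrite(sys.argv[1],cv2.resize(a,(480,400),interpolation=2))
E
python3 m.py pics/d.png
```

```text
other 31 0.062074111068193875
mid 30 0.061883666234577125
sq 50 0.06231608335829134
```

View pics/d.png

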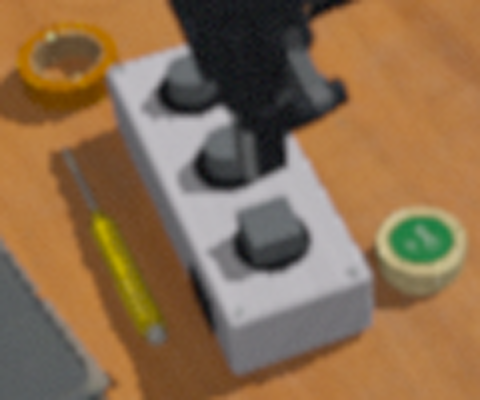

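The middle key has sprung out (z 0.062). In the picture it sits proud of its ring at (230,155). Next is the square key at (0.588, 0.1735).

Emit:
arm_command --motion '[[[0,0,0,0.002,0.002,-0.02,0],[0,0,0,0,0,-0.01,0],[0,0,0,0,0,-0.008,0],[0,0,0,0,0,-0.007,0],[0,0,0,0,0,0,0]]]'

```text
t: 4.68
eef_pos: [0.5888, 0.1747, 0.0527]
eef_rot: [0.228, 0.974, -0.0, -0.0]
ft_force: [-0.4, 0.1, 0.3]
width: 0.0
gripper_force: 0.0
```

Zero force at this height is odd, so I'll look before pressing further.

```bash
python3 m.py pics/e.png; python3 -c "
from h import *
for i in range(3):
    s=bot.state();print(s['t'],s['eef_pos'],s['ft_force'],s['gripper_force']); cams.read_camera('wrist')"
```

```text
other 3 0.056692753606969855
mid 1 0.06027795245075509
sq 3 0.05142669598208093
4.725 [0.58888939 0.17470479 0.05308907] [-1.33318056 -1.04035803  2.86132125] 1.5835709497332573
4.775 [0.58888141 0.17473525 0.05338904] [-2.23477484 -1.84197483  3.46624312] 1.508225742727518
4.825 [0.58891241 0.17471893 0.05354948] [-2.06370729 -1.39350343  4.39541721] 1.500692144036293
```

View pics/e.png

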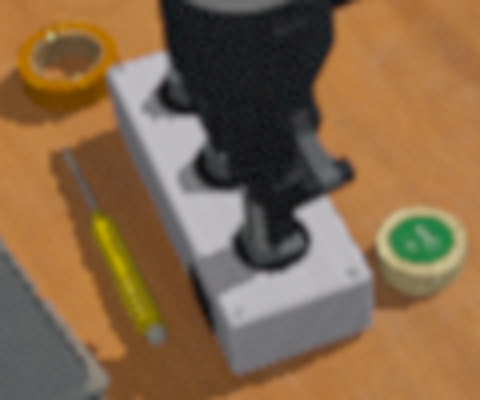

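That was only a lagging reading: the force is now about 3–4 N, and the fingers are on the square key with its cap going down (270,245). I'll continue to the stop.

Emit:
arm_command --motion '[[[0,0,0,0,0,-0.003,0],[0,0,0,0,0,-0.002,0],[0,0,0,0,0,0,0]]]'

```text
t: 5.25
eef_pos: [0.5893, 0.1749, 0.0495]
eef_rot: [0.228, 0.974, 0.0, 0.0]
ft_force: [-4.4, -2.6, 13.3]
width: -0.003
gripper_force: 6.3
```

Emit:
arm_command --motion '[[[0,0,0,0,0,0,0],[0,0,0,0,0,0.02,0],[0,0,0,0,0,0.04,0],[0,0,0,0,0,0.05,0],[0,0,0,-0.02,0.05,0.02,0]]]'

```text
t: 5.88
eef_pos: [0.573, 0.2211, 0.1825]
eef_rot: [0.233, 0.973, 0.001, 0.004]
ft_force: [0.9, 1.0, -0.4]
width: 0.0
gripper_force: 0.0
```

Emit:
arm_command --motion '[[[0,0,0,-0.02,0.05,0,0],[0,0,0,-0.02,0.05,0,0],[0,0,0,0,0,0,0],[0,0,0,0,0,0,0]]]'

```text
t: 6.38
eef_pos: [0.5293, 0.3245, 0.1786]
eef_rot: [0.228, 0.974, 0.0, 0.001]
ft_force: [0.7, -0.2, 0.4]
width: -0.001
gripper_force: 0.0
```

```bash
python3 m.py pics/f.png
```

```text
other 36 0.06235669875773439
mid 45 0.06231084083905435
sq 47 0.05522599396351798
```

View pics/f.png

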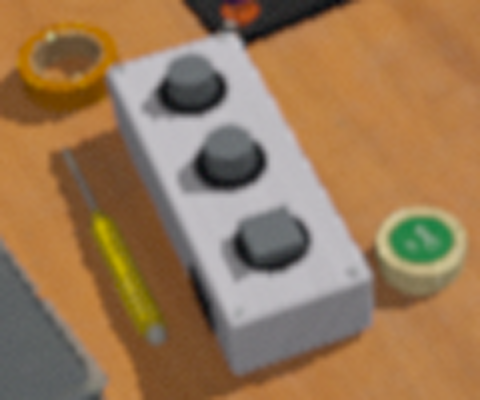

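The picture shows both round keys out, at (190,85) and (230,155), and the square key locked in at (270,240).

```bash
python3 -c "
from cell import bot
print(bot.sign_off())"
```

```text
the job is handed in; nothing more can be done
None
```

The middle round key was clicked back out first, then the square key was locked in; the other round key was left alone, and the job was handed in at about 6.4 s with the arm clear.

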